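Re-index the vial tray under the reader

TASK

Squeeze the tray's release lever against its grip post and, keeping it squeezed, slide the vial tray past the first notch to the outer notch on the side where the vial reader stands, so that the vials sit under the reader's hood. Then let go and make sure the latch tooth has dropped fully into that outer notch: feel for it by nudging the tray gently, never forcing the tooth against the notch walls, and leave the bottle, the beaker and the tip box where they are.

Things in the scene. Friction and masses are not known exactly. Their poses are not given: they have to be found in the camera images.
- base: White sampler base, a 215 x 310 mm plate 12 mm thick, fixed on the table, turned up to 0.3 rad. Origin at table level at the middle of the tray's travel. Its +y axis is the direction in which the tray slides; its +x axis points across the slide, away from the robot. Distances below are in these base axes.
- notch_mid (a point): Mouth of the middle notch (tooth starts in it), in the bar along the base's -x edge, bar top 44 mm high. Notches open to +x, 11 mm wide. Each side has a clamped plate with an inner notch nominally 40 mm and an outer one 80 mm from here along y; each plate, with both its notches, is off by 4 to 10 mm, one way or the other, and is not measured. All else of the bar is smooth land.
- carriage (a joint): Tray position along the base's +y, m: 0 = middle notch, stops at +-0.108. The tray (aluminium, 165 x 84 mm, about 0.6 kg, with a block of small amber vials) slides with about 2.5 N friction, about 1 N more with the tooth rubbing on the land. With the tooth in a notch it moves only about 1.5 mm either way.
- lever (a joint): How far the release lever is squeezed, m: 0 = out, tooth fully in a notch; 0.007 = tooth tip resting on the land between notches; 0.010 = at its stop, tooth 3 mm clear of the land. It slides straight along the base's +x towards the grip post; its spring pushes it out with 4.4 N at 0 and 8.4 N at 0.010, so let go over a notch it snaps in.
- handle (a point): On the tray's handle, 105 mm above the table, 20 mm below its top; moves with the tray, not the lever. Handle: two upright plates 24 mm wide along y: grey grip post, x +5 to +17 mm from here, and steel release lever on the robot's side, x -27 to -17 mm out, -17 to -7 squeezed (then 34 mm across both, this point midway). Squeeze with 20 to 40 N. All round is lower than 62 mm but for the hood.
- tooth: Steel latch tooth fixed to the foot of the lever, 8 mm wide along y, 24 mm high and long; origin at the middle of its tip (the -x end). It is weak: more than 30 N on it counts as forcing it.
- tray_port (a point): Centre of the vial block on the tray, at the height of the vial tops (61 mm). In base axes 95 mm to +x of the handle point.
- reader_eye (a point): Middle of the underside of the reader's hood, 73 mm above the table. The reader is a white column, 114 mm high, fixed on the table beyond the base, on the left (+y) or right (-y), with a hood 46 mm wide reaching over the tray's lane. This point is at y = +80 or -80 mm, x = +50 mm in the base frame: it tells the side, not the exact place of the notch.
- bottle: Amber bottle, 60 mm diameter, 110 mm high, loose, on the far side of the base at the end away from the reader. Origin at the centre of its underside. Leave it.
- beaker: Glass beaker, 68 mm diameter, 90 mm high, loose, on the left of the base. Origin at the centre of its underside. Leave it.
- tipbox: Grey box of pipette tips, 85 x 120 x 50 mm, loose, on the right of the base. Origin at the centre of its underside. Leave it.
Not all that is in view belongs to the job. What is shaped like the part that bears reader_eye but yellow is not meant.

How it is judged:
On the way, in this order (a step that is already met when the one before it is completed fails the run):
1. the lever is squeezed and the tooth is clear of the middle notch (value of joint lever above 0.0075 m), for 0.1 s.
2. the tray has been slid beyond the inner notch towards the reader (horizontal distance between tray_port and reader_eye below 0.03 m).
At the end, for the whole second after the job is handed in: The vial block is under the reader's hood (its centre within 18 mm of the hood's, level), the tooth is fully in the outer notch (lever within 2 mm of fully out), and the tray is at rest (horizontal distance between tray_port and reader_eye below 0.018 m and value of joint lever below 0.002 m and velocity of joint carriage between -0.01 and 0.01 m/s); the robot touches nothing.
It fails at once if the lever is let go too soon, so that the tooth drops into the inner notch on the way (horizontal distance between tray_port and reader_eye between 0.027 and 0.055 m and value of joint lever below 0.004 m).
It fails at once if the tooth is forced (more than 30 N on it) (contact force between tooth and anything else above 30 N).
It fails at once if a bystander is disturbed (bottle, beaker or tip box moved more than 20 mm) (distance of any of bottle, beaker, tipbox from where it was at the start of the episode above 0.02 m).
It also fails if it takes over 45 s, if anything falls off the work surface, if the arm or the gripper's body presses on something with over 40 N, if the wrist force passes 120 N, or if a joint passes its speed limit or range.

ROBOT

A 7-joint arm with a two-finger parallel gripper is mounted at the origin on the work surface. World frame = base frame: x ahead of the robot, y to its left, z up, the work surface at z = 0. Lengths are in m, angles in rad, forces in N, time in s.
With the tool pointing down it reaches from about 0.4 to 0.85 m from the base axis. Payload 10.4 kg.
Tool frame: the origin (TCP) lies between the finger pads; the fingertips stand 11 mm ahead of it and the grasp point (between the pads) lies 8 mm behind it (tip_reach is the distance from the TCP to the fingertips, in m); z points along the fingers, y is the line along which they close (so a half turn about z gives the same grasp; the last joint's range is limited). The gripper opens to 85 mm and grips with 20 to 120 N. Pads are 22 mm wide; open, the fingers measure 114 mm over their backs; the gripper's body (76 mm by 85 mm) begins 54 mm behind the grasp point. The pads swing forward as they close: fully open they stand 13 mm farther back than shut.
Start: joints at [-1.156, 0.332, -0.065, 1.46, 0.022, 1.35, -0.088], TCP at [0.265, 0.566, 0.217] pointing down, gripper open.
Joint ranges: [-2.6, 2.6], [-0.5, 2.12], [-1.47, 1.34], [0.16, 2.42], [-1.27, 4.41], [0.06, 2.06], [-2.6, 2.6]. Speed limits (rad/s): [2.22, 2.22, 2.79, 2.79, 3.14, 3.14, 3.14].

INTERFACE

Orientations are given as a unit quaternion [x, y, z, w].
In Python, from workcell import * gives the robot as it stands.
- The arm moves only by the shell command python3 -m inch 'ROWS' [OPENING] [FORCE]. ROWS is JSON, a list of rows, each an object with "slide": the shift along the world's x, y, z in m, a list of three; "yaw": the turn about the world's z in rad. A call has 1 to 20 rows; each row is the pose to reach, as a shift and turn from the pose commanded when the call began; what a row does not reach only later rows make up. A row lasts 1/12 s, in which the tool goes at most 41.7 mm and 7.16 degrees, less where a joint would pass 70% of its speed; a pose out of reach is approached as far as the arm can. A call with a gripper value outside its range is refused whole. OPENING is the closure in counts, from 0 (fully open) to 255 (shut), set as the call begins (- or left out, the last holds). The fingers move at their own pace and stop on an object; FORCE is the grip in N (left out, the last holds). Time passes only in rows, so rows that repeat a pose let the fingers close. It gives the time, the measured TCP pose, the force, the opening and the grip force at its end, in the units of the state.
- get_obs(): the state, without advancing time (a new reading comes with each control period).
- camera(name): name is "side" or "top" or "wrist"; returns a dict with "frame" (400x640x3 uint8, red, green, blue), "fx", "fy", "cx", "cy" (pixels), "extrinsics" (4x4, takes a point from world to camera coordinates). Camera axes: x right, y down, z forward; pixel columns grow to the right and rows downward; lengths in m; the calibration is good to about 2 mm. The wrist camera is an equidistant fisheye: a pixel r from the principal point sees the ray r / f radians off the axis. A picture is of the moment at which its call begins. There is no depth.
- hand_in(): hands the job in; it is judged then, once.
The state is a dict: "clock": time; "joint_pos": joint angles; "joint_velocities": joint speeds; "tau": joint torques, N m; "position": TCP position; "ee_rot": TCP orientation; "ft_force": force on the tool from outside, world axes, zero at the start; "torque": the same for the moment, N m; "grip_width": opening from 0.0 (shut) to 1.0 (fully open); "grasp_force": force on a finger pad.
Only numpy, scipy, OpenCV 4.12 (cv2) and the standard library are available. Lean on these libraries where they do the work, as an engineer would, in place of code of your own. Each camera call takes 0.05 s, during which the arm holds its last target. There are 200 camera calls.

## Working session

There is one attempt and no reset: what is moved stays moved. The work goes in short steps, Python scripts to look and compute and a shell command to move; the robot and the scene stay as the last step left them, time stands still between calls to the robot, and variables do not carry over. Pictures are saved under pics/ and viewed, at most 10 in all, crops included, and the job is handed in when it is done.

```bash
mkdir -p pics
cat > h.py <<'E'
import numpy as np,cv2
from workcell import *
def snap(n,f):
    c=camera(n); cv2.imwrite('pics/'+f,c['frame'][:,:,::-1]); np.savez('pics/'+f+'.npz',**{k:np.array(c[k]) for k in c}); return c
def ray(c,u,v,fish=False):
    E=np.array(c['extrinsics']);x=(u-c['cx'])/c['fx'];y=(v-c['cy'])/c['fy']
    if fish:
        r=np.hypot(x,y);s=np.sin(r)/max(r,1e-9);d=np.array([x*s,y*s,np.cos(r)])
    else: d=np.array([x,y,1.])
    return -E[:3,:3].T@E[:3,3],E[:3,:3].T@d
def atz(c,u,v,z,fish=False):
    o,d=ray(c,u,v,fish);return o+d*(z-o[2])/d[2]
def proj(c,p):
    E=np.array(c['extrinsics']);q=E[:3,:3]@np.array(p)+E[:3,3];return c['fx']*q[0]/q[2]+c['cx'],c['fy']*q[1]/q[2]+c['cy']
E
python3 - <<'E'
from h import *
snap('top','top1.png');snap('side','side1.png');o=get_obs();print(o['clock'],o['position'],o['ee_rot'],o['ft_force'])
E
```

```text
0.1 [0.26480154 0.56575947 0.21661237] [ 2.17134180e-01  9.76141573e-01 -6.02779453e-04 -1.22057637e-04] [ 0.5275865   0.34052015 -0.4604692 ]
```

View pics/top1.png

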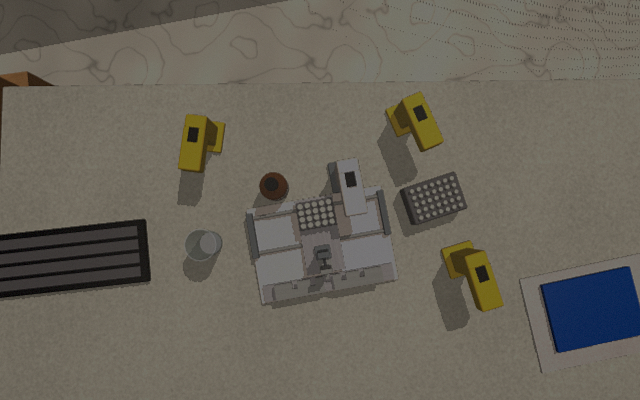

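View pics/side1.png

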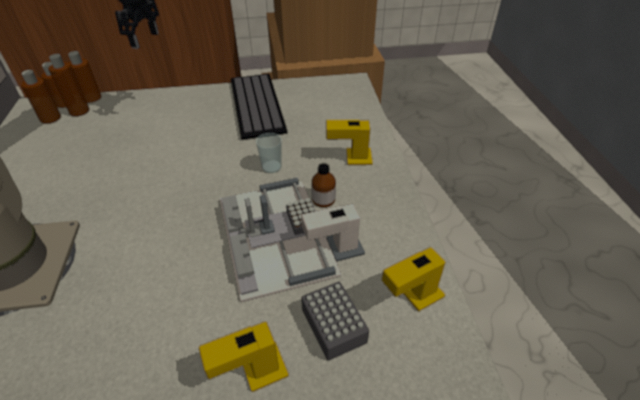

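Overview: the white reader is on the right (-y), around (350,190) in the top view. The tray handle is near (323,255), the bottle at (273,186), and the beaker at (205,245). The tip box is at (434,198). I'll enlarge the base.

Run:
```python
from h import *
im=cv2.imread('pics/top1.png')[150:310,235:405]
im=cv2.convertScaleAbs(im,alpha=1.5)
cv2.imwrite('pics/c1.png',cv2.resize(im,None,fx=3.7,fy=3.7,interpolation=cv2.INTER_CUBIC))
c=dict(np.load('pics/top1.png.npz'))
for n,u,v,z in [('hTop',323,250,.125),('bl',247,210,.012),('br',397,278,.012),('fl',265,302,.012)]: print(n,atz(c,u,v,z))
print(ray(c,0,0)[0])
```

```text
hTop [0.57021254 0.00795693 0.125     ]
bl [0.65429302 0.17605954 0.012     ]
br [ 0.49973801 -0.15746147  0.012     ]
fl [0.44988191 0.13613041 0.012     ]
[0.62201986 0.0207077  0.96068509]
```

View pics/c1.png

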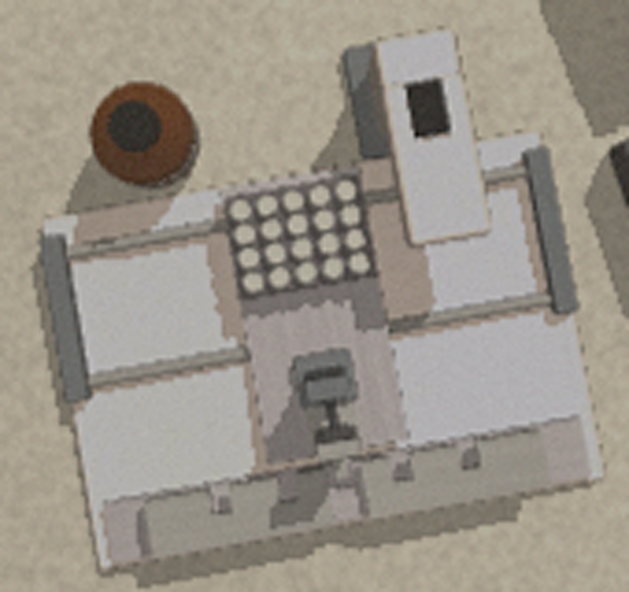

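Run:
```python
from h import *
c=dict(np.load('pics/top1.png.npz'))
A=lambda u,v,z: atz(c,235+(u+.5)/3.7-.5,150+(v+.5)/3.7-.5,z)
P={'fl':A(103,572,.012),'fr':A(603,483,.012),'bl':A(42,222,.012),'br':A(540,140,.012)}
for k in P:print(k,P[k])
y=(P['fl']-P['fr'])+(P['bl']-P['br']);print('lens',np.linalg.norm(P['fl']-P['fr']),np.linalg.norm(P['bl']-P['fl']))
yaw=np.arctan2(-y[0],y[1]);print('yaw',yaw)
R=np.array([[np.cos(yaw),-np.sin(yaw)],[np.sin(yaw),np.cos(yaw)]])
m=sum(P.values())[:2]/4
print('center',m)
Q=dict(nL=(220,492,.044),nmid=(347,466,.044),nR1=(403,462,.044),nR2=(470,450,.044),vials=(303,237,.061),hood=(450,242,.11),hoodw=(411,244,.11),hoode=(490,233,.11),post=(325,365,.125))
for k,(u,v,z) in Q.items():
  p=A(u,v,z);print(k,p[:2].round(4),'base',(R.T@(p[:2]-m)).round(4))
```

```text
fl [0.44505946 0.14174778 0.012     ]
fr [ 0.49494202 -0.15870269  0.012     ]
bl [0.65513707 0.17833999 0.012     ]
br [ 0.70193311 -0.12507732  0.012     ]
lens 0.3045632225081267 0.21324069444234195
yaw 0.15875174931371308
center [0.57426791 0.00907694]
nL [0.4962 0.0696] base [-0.0675  0.0721]
nmid [ 0.5104 -0.0043] base [-0.0652 -0.0031]
nR1 [ 0.5124 -0.0368] base [-0.0683 -0.0356]
nR2 [ 0.5189 -0.0759] base [-0.0681 -0.0751]
vials [0.6432 0.0199] base [ 0.0698 -0.0002]
hood [ 0.6385 -0.06  ] base [ 0.0525 -0.0784]
hoodw [ 0.6377 -0.0388] base [ 0.055  -0.0573]
hoode [ 0.6432 -0.0818] base [ 0.0537 -0.1006]
post [0.5736 0.009 ] base [-0.0007 -0.    ]
```

```bash
python3 -m inch '[{"slide":[0.01,-0.03,0.02],"yaw":-0.05},{"slide":[0.03,-0.06,0.03],"yaw":-0.12},{"slide":[0.04,-0.09,0.04],"yaw":-0.18},{"slide":[0.06,-0.12,0.04],"yaw":-0.24},{"slide":[0.08,-0.15,0.04],"yaw":-0.3},{"slide":[0.09,-0.18,0.04],"yaw":-0.36},{"slide":[0.11,-0.21,0.04],"yaw":-0.42},{"slide":[0.12,-0.24,0.04],"yaw":-0.48},{"slide":[0.14,-0.27,0.04],"yaw":-0.54},{"slide":[0.15,-0.3,0.04],"yaw":-0.6},{"slide":[0.17,-0.33,0.04],"yaw":-0.66},{"slide":[0.18,-0.36,0.04],"yaw":-0.72},{"slide":[0.2,-0.39,0.04],"yaw":-0.78},{"slide":[0.22,-0.42,0.04],"yaw":-0.84},{"slide":[0.23,-0.45,0.04],"yaw":-0.9},{"slide":[0.25,-0.48,0.04],"yaw":-0.94},{"slide":[0.26,-0.51,0.04],"yaw":-0.974},{"slide":[0.28,-0.54,0.04],"yaw":-0.974},{"slide":[0.285,-0.559,0.04],"yaw":-0.974},{"slide":[0.285,-0.559,0.04],"yaw":-0.974}]' 0 30
python3 - <<'E'
from h import *
c=snap('wrist','w1.png');o=get_obs();print(o['clock'],o['position'],o['ee_rot'],o['ft_force']);print(c['fx'],c['cx'],c['cy'],ray(c,320,200,1))
E
```

```text
clock: 1.77
position: [0.5505, 0.0015, 0.257]
ee_rot: [0.651, 0.759, -0.001, 0.001]
ft_force: [0.4, -0.1, 0.2]
grip_width: 1.001
grasp_force: 0.0
1.8167 [0.55005725 0.00444682 0.25692302] [ 6.50394907e-01  7.59596000e-01 -6.09523327e-04  1.03394710e-04] [-0.58587821 -0.34103113  0.15564581]
309.70691628693146 322.56159835316834 199.1571230965287 (array([0.54059576, 0.07094488, 0.4123412 ]), array([ 0.03401657, -0.28057453, -0.95922928]))
```

View pics/w1.png

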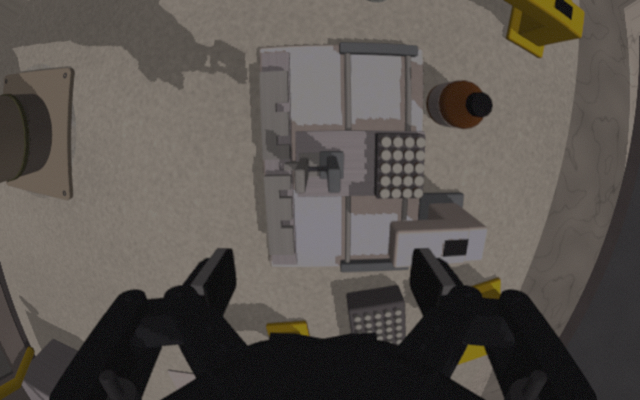

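The wrist view shows the lever near (302,175), the post near (333,170) and the notches along the bar at u≈285. I'll enlarge this area.

Run:
```python
from h import *
im=cv2.imread('pics/w1.png')[90:250,255:435]
im=cv2.convertScaleAbs(im,alpha=1.7)
cv2.imwrite('pics/c2.png',cv2.resize(im,None,fx=3.7,fy=3.7,interpolation=cv2.INTER_CUBIC))
```

```text
(no output)
```

View pics/c2.png

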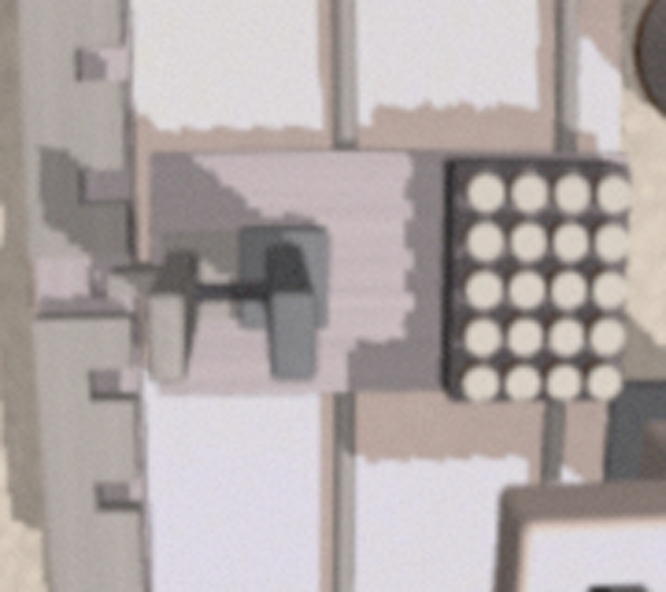

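Run:
```python
from h import *
c=dict(np.load('pics/w1.png.npz'))
A=lambda u,v,z: atz(c,255+(u+.5)/3.7-.5,90+(v+.5)/3.7-.5,z,1)
yaw=.159;R=np.array([[np.cos(yaw),-np.sin(yaw)],[np.sin(yaw),np.cos(yaw)]])
P=dict(lev=(168,336,.125),post=(294,336,.125),levL=(150,336,.125),postR=(315,336,.125),postT=(294,292,.125),postB=(294,380,.125),vTL=(486,193,.061),vTR=(612,193,.061),vBL=(481,383,.061),vBR=(604,383,.061),nL2=(112,64,.044),nL1=(115,185,.044),nM=(120,280,.044),nR1=(122,383,.044),nR2=(128,495,.044))
for k,(u,v,z) in P.items(): P[k]=A(u,v,z)[:2]
h=P['lev']+ (P['post']-P['lev'])*22/33
for k in P: print(k,P[k].round(4),'rel handle(base axes)',(R.T@(P[k]-h)).round(4))
print('h',h, 'expected vial center',h+R@[.095,0],sum(P[k] for k in('vTL','vTR','vBL','vBR'))/4)
d=P['postT']-P['postB'];print('yaw post',np.arctan2(-d[0],d[1]))
d=P['post']-P['lev'];print('yaw',np.arctan2(d[1],d[0]))
```

```text
lev [0.5291 0.0032] rel handle(base axes) [-0.0216  0.0002]
post [0.5611 0.0081] rel handle(base axes) [ 0.0108 -0.0001]
levL [0.5245 0.0025] rel handle(base axes) [-0.0263  0.0002]
postR [0.5665 0.0089] rel handle(base axes) [ 0.0162 -0.0001]
postT [0.5593 0.0195] rel handle(base axes) [0.0108 0.0114]
postB [ 0.563  -0.0035] rel handle(base axes) [ 0.0108 -0.0118]
vTL [0.6175 0.0486] rel handle(base axes) [0.0728 0.031 ]
vTR [0.658  0.0562] rel handle(base axes) [0.1141 0.032 ]
vBL [ 0.6278 -0.0117] rel handle(base axes) [ 0.0735 -0.0302]
vBR [ 0.669  -0.0052] rel handle(base axes) [ 0.1152 -0.0303]
nL2 [0.4956 0.0698] rel handle(base axes) [-0.0441  0.0712]
nL1 [0.502  0.0312] rel handle(base axes) [-0.044  0.032]
nM [5.077e-01 4.000e-04] rel handle(base axes) [-0.0432  0.0008]
nR1 [ 0.5127 -0.0342] rel handle(base axes) [-0.0437 -0.0341]
nR2 [ 0.5195 -0.0736] rel handle(base axes) [-0.0432 -0.0741]
h [0.55044675 0.00647125] expected vial center [0.64424843 0.02151269] [0.64308938 0.02195648]
yaw post 0.1615835334609959
yaw 0.15205119703190523
```

```bash
python3 -m inch '[{"slide":[0.0005,0,-0.02],"yaw":0.005},{"slide":[0.0005,0,-0.04],"yaw":0.005},{"slide":[0.0005,0,-0.06],"yaw":0.005},{"slide":[0.0005,0,-0.08],"yaw":0.005},{"slide":[0.0005,0,-0.1],"yaw":0.005},{"slide":[0.0005,0,-0.12],"yaw":0.005},{"slide":[0.0005,0,-0.14],"yaw":0.005},{"slide":[0.0005,0,-0.15],"yaw":0.005},{"slide":[0.0005,0,-0.16],"yaw":0.005},{"slide":[0.0005,0,-0.16],"yaw":0.005},{"slide":[0.0005,0,-0.16],"yaw":0.005},{"slide":[0.0005,0,-0.16],"yaw":0.005}]' 0 30
python3 - <<'E'
from h import *
o=get_obs();print(o['clock'],o['position'],o['ee_rot'],o['ft_force'])
c=snap('wrist','w2.png')
cv2.imwrite('pics/w2.png',cv2.convertScaleAbs(cv2.imread('pics/w2.png'),alpha=1.5))
E
```

```text
clock: 2.82
position: [0.5511, 0.0073, 0.0984]
ee_rot: [0.647, 0.763, 0.001, 0.0]
ft_force: [0.0, 0.3, 1.1]
grip_width: 1.0
grasp_force: 0.0
2.8167 [0.55113904 0.00728932 0.09837047] [6.46730675e-01 7.62718034e-01 6.25839808e-04 4.93136166e-04] [0.03666778 0.31730575 1.11576508]
```

View pics/w2.png

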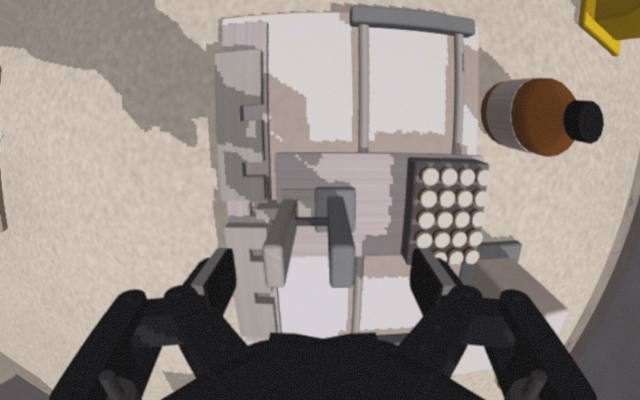

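The fingers straddle the lever (about (275,255)) and the post (about (340,255)), with clearance on both sides. I'll squeeze now.

```bash
python3 -m inch '[{"slide":[0,0,0],"yaw":0},{"slide":[0,0,0],"yaw":0},{"slide":[0,0,0],"yaw":0},{"slide":[0,0,0],"yaw":0},{"slide":[0,0,0],"yaw":0},{"slide":[0,0,0],"yaw":0},{"slide":[0,0,0],"yaw":0},{"slide":[0,0,0],"yaw":0},{"slide":[0,0,0],"yaw":0},{"slide":[0,0,0],"yaw":0},{"slide":[0,0,0],"yaw":0},{"slide":[0,0,0],"yaw":0}]' 255 32
python3 - <<'E'
from h import *
o=get_obs();print(o['position'],o['ft_force'],o['torque'],o['grip_width'],o['grasp_force'])
E
```

```text
clock: 3.87
position: [0.5497, 0.0068, 0.0975]
ee_rot: [0.647, 0.763, -0.001, -0.001]
ft_force: [-4.5, -1.6, 5.0]
grip_width: 0.382
grasp_force: 33.4
[0.54967895 0.00682781 0.09750867] [-4.46359041 -1.56916538  4.97927515] [-0.23636754  1.48820905  0.13106916] 0.3821724995394018 33.42531502246857
```

```bash
python3 -m inch '[{"slide":[0.0005,-0.003,0],"yaw":0},{"slide":[0.0013,-0.008,0],"yaw":0},{"slide":[0.0022,-0.014,0],"yaw":0},{"slide":[0.0032,-0.02,0],"yaw":0},{"slide":[0.0042,-0.026,0],"yaw":0},{"slide":[0.0051,-0.032,0],"yaw":0},{"slide":[0.0061,-0.038,0],"yaw":0},{"slide":[0.007,-0.044,0],"yaw":0},{"slide":[0.008,-0.05,0],"yaw":0},{"slide":[0.009,-0.056,0],"yaw":0},{"slide":[0.0099,-0.062,0],"yaw":0},{"slide":[0.0108,-0.067,0],"yaw":0},{"slide":[0.0114,-0.071,0],"yaw":0},{"slide":[0.0118,-0.0735,0],"yaw":0},{"slide":[0.0118,-0.0735,0],"yaw":0},{"slide":[0.0118,-0.0735,0],"yaw":0},{"slide":[0.0118,-0.0735,0],"yaw":0}]'
python3 - <<'E'
from h import *
o=get_obs();print(o['position'],o['ft_force'],o['torque'],o['grip_width'],o['grasp_force'])
c=snap('wrist','w3.png')
im=cv2.imread('pics/w3.png')[60:340,180:420]
cv2.imwrite('pics/c3.png',cv2.resize(cv2.convertScaleAbs(im,alpha=1.7),None,fx=2.1,fy=2.1,interpolation=cv2.INTER_CUBIC))
E
```

```text
clock: 5.28
position: [0.5622, -0.0672, 0.0975]
ee_rot: [0.647, 0.762, -0.0, 0.0]
ft_force: [-3.3, -2.6, 5.2]
grip_width: 0.38
grasp_force: 34.2
[ 0.56220245 -0.06717742  0.09751681] [-3.25825609 -2.61456923  5.23099729] [-0.44991552  1.14325877  0.1249812 ] 0.38009343156280107 34.23470914363861
```

View pics/c3.png

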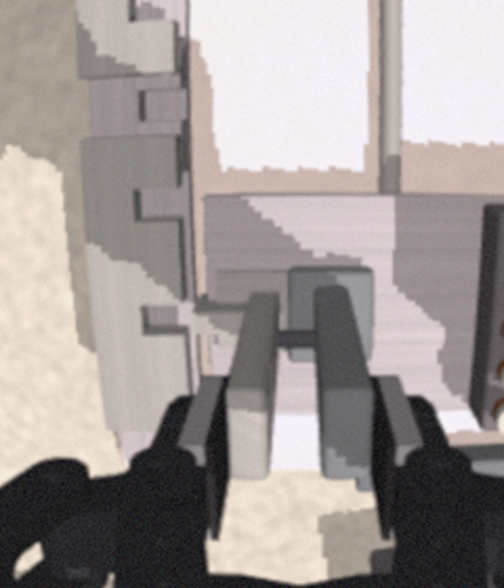

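The tray has moved. The tooth, at about (205,310), lies opposite the outer notch, at about (165,318). I'll check this numerically.

Run:
```python
from h import *
c=dict(np.load('pics/w3.png.npz'))
A=lambda u,v,z: atz(c,180+(u+.5)/2.1-.5,60+(v+.5)/2.1-.5,z,1)
yaw=.159;R=np.array([[np.cos(yaw),-np.sin(yaw)],[np.sin(yaw),np.cos(yaw)]])
h=np.array(get_obs()['position'])[:2]
h0=np.array([.5497,.0068])
print('travel',R.T@(h-h0))
for n,u,v,z in [('n_top',180,307,.044),('n_bot',180,331,.044),('n1_top',180,190,.044),('n1_bot',180,217,.044),('nm_top',180,90,.044),('nm_bot',180,121,.044),('postfootT',290,268,.03),('postTopL',318,390,.125),('levTopcorners',230,400,.125),('traytop',240,195,.03)]:
  print(n,(R.T@(A(u,v,z)[:2]-h)).round(4))
```

```text
travel [ 0.00065357 -0.07505364]
n_top [-0.0403  0.004 ]
n_bot [-0.0408 -0.0047]
n1_top [-0.0388  0.044 ]
n1_bot [-0.039  0.035]
nm_top [-0.0382  0.0766]
nm_bot [-0.0383  0.0665]
postfootT [-0.003   0.0143]
postTopL [0.0044 0.0109]
levTopcorners [-0.0147  0.0083]
traytop [-0.0204  0.0403]
```

```bash
python3 -m inch '[{"slide":[0,0,0],"yaw":0},{"slide":[0,0,0],"yaw":0},{"slide":[0,0,0],"yaw":0},{"slide":[0,0,0],"yaw":0},{"slide":[0,0,0],"yaw":0},{"slide":[0,0,0],"yaw":0},{"slide":[0,0,0],"yaw":0},{"slide":[0,0,0],"yaw":0}]' 90 20
python3 - <<'E'
from h import *
o=get_obs();print(o['position'],o['ft_force'],o['torque'],o['grip_width'],o['grasp_force'])
c=snap('wrist','w4.png')
im=cv2.imread('pics/w4.png')[60:340,180:420]
cv2.imwrite('pics/c4.png',cv2.resize(cv2.convertScaleAbs(im,alpha=1.7),None,fx=2.1,fy=2.1,interpolation=cv2.INTER_CUBIC))
E
```

```text
clock: 6.0
position: [0.5624, -0.0664, 0.0974]
ee_rot: [0.647, 0.763, 0.0, 0.0]
ft_force: [-0.7, -1.1, -0.1]
grip_width: 0.648
grasp_force: 0.3
[ 0.56244258 -0.06637706  0.09743761] [-0.7494594  -1.10876477 -0.05001912] [-0.05243356  0.07632134  0.0267579 ] 0.648146220336101 0.29456840828061104
```

View pics/c4.png

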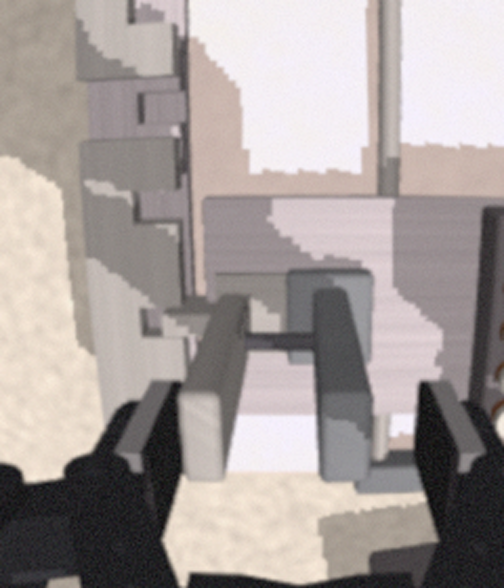

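The lever has sprung out by about 11 mm and the tooth looks to be inside the outer notch. I'll feel for it by closing gently onto the lever and then nudging.

```bash
R='[{"slide":[0,0,0],"yaw":0},{"slide":[0,0,0],"yaw":0},{"slide":[0,0,0],"yaw":0},{"slide":[0,0,0],"yaw":0}]'; : 
python3 -m inch '[{"slide":[0,0,0],"yaw":0},{"slide":[0,0,0],"yaw":0},{"slide":[0,0,0],"yaw":0},{"slide":[0,0,0],"yaw":0}]' 122 20
python3 -m inch '[{"slide":[0,0,0],"yaw":0},{"slide":[0,0,0],"yaw":0},{"slide":[0,0,0],"yaw":0},{"slide":[0,0,0],"yaw":0}]' 126 20
python3 -m inch '[{"slide":[0,0,0],"yaw":0},{"slide":[0,0,0],"yaw":0},{"slide":[0,0,0],"yaw":0},{"slide":[0,0,0],"yaw":0}]' 129 20
```

```text
clock: 6.38
position: [0.5613, -0.0667, 0.0972]
ee_rot: [0.647, 0.763, -0.001, -0.001]
ft_force: [-5.4, -0.1, 3.3]
grip_width: 0.521
grasp_force: 3.0
clock: 6.72
position: [0.5612, -0.0667, 0.0972]
ee_rot: [0.647, 0.763, -0.001, -0.001]
ft_force: [-6.0, -0.8, 4.1]
grip_width: 0.507
grasp_force: 3.1
clock: 7.05
position: [0.5612, -0.0668, 0.0972]
ee_rot: [0.647, 0.763, -0.001, -0.001]
ft_force: [-6.4, -0.5, 3.3]
grip_width: 0.493
grasp_force: 3.2
```

```bash
python3 -m inch '[{"slide":[0,0,0],"yaw":0},{"slide":[0,0,0],"yaw":0},{"slide":[0.0002,-0.001,0],"yaw":0},{"slide":[0.0003,-0.002,0],"yaw":0},{"slide":[0.0005,-0.003,0],"yaw":0},{"slide":[0.0006,-0.004,0],"yaw":0},{"slide":[0.0006,-0.004,0],"yaw":0},{"slide":[0.0006,-0.004,0],"yaw":0}]' 122 20
python3 -c "
from h import *
c=snap('wrist','n1.png')"
python3 -m inch '[{"slide":[-0.0003,0.002,0],"yaw":0},{"slide":[-0.0006,0.004,0],"yaw":0},{"slide":[-0.001,0.006,0],"yaw":0},{"slide":[-0.0013,0.008,0],"yaw":0},{"slide":[-0.0013,0.008,0],"yaw":0},{"slide":[-0.0013,0.008,0],"yaw":0}]'
python3 - <<'E'
from h import *
c=snap('wrist','n2.png')
# tray motion: track vial block/tray vs base bar between pictures, camera-fixed
g=[cv2.imread(f'pics/{f}.png',0).astype(np.float32) for f in('w4','n1','n2')]
for n,(a,b,l,r) in dict(bar=(60,215,220,268),handletop=(240,290,265,355),block=(155,240,405,490)).items():
  print(n,[np.round(cv2.phaseCorrelate(g[0][a:b,l:r].copy(),x[a:b,l:r].copy()),2) if 0 else tuple(np.round(cv2.phaseCorrelate(g[0][a:b,l:r].copy(),x[a:b,l:r].copy())[0],2)) for x in g[1:]])
E
```

```text
clock: 7.72
position: [0.5616, -0.0698, 0.0967]
ee_rot: [0.647, 0.763, -0.001, -0.001]
ft_force: [-5.1, 1.9, -0.5]
grip_width: 0.521
grasp_force: 2.6
clock: 8.27
position: [0.5603, -0.0636, 0.0969]
ee_rot: [0.647, 0.762, -0.001, -0.001]
ft_force: [-5.1, -3.4, 0.7]
grip_width: 0.524
grasp_force: 3.0
bar [(np.float64(1.51), np.float64(-0.22)), (np.float64(-4.27), np.float64(43.65))]
handletop [(np.float64(8.76), np.float64(-0.21)), (np.float64(9.47), np.float64(-0.06))]
block [(np.float64(0.4), np.float64(-0.2)), (np.float64(0.99), np.float64(0.65))]
```

```bash
python3 -m inch '[{"slide":[0.0012,-0.004,0],"yaw":0},{"slide":[0.0012,-0.004,0],"yaw":0},{"slide":[0.0012,-0.004,0],"yaw":0},{"slide":[0.0012,-0.004,0],"yaw":0},{"slide":[0.0012,-0.004,0.015],"yaw":0},{"slide":[0.0012,-0.004,0.03],"yaw":0},{"slide":[0.0012,-0.004,0.05],"yaw":0},{"slide":[0.0012,-0.004,0.08],"yaw":0},{"slide":[0.0012,-0.004,0.11],"yaw":0},{"slide":[0.0012,-0.004,0.14],"yaw":0},{"slide":[0.0012,-0.004,0.16],"yaw":0},{"slide":[0.0012,-0.004,0.16],"yaw":0},{"slide":[0.0012,-0.004,0.16],"yaw":0}]' 0 20
python3 - <<'E'
from h import *
snap('wrist','w5.png')
im=cv2.imread('pics/w5.png')[90:250,255:435]
cv2.imwrite('pics/c5.png',cv2.resize(cv2.convertScaleAbs(im,alpha=1.7),None,fx=3.7,fy=3.7,interpolation=cv2.INTER_CUBIC))
E
```

```text
clock: 9.4
position: [0.5635, -0.0663, 0.2585]
ee_rot: [0.647, 0.763, 0.001, 0.001]
ft_force: [0.3, 0.5, -1.0]
grip_width: 0.994
grasp_force: 0.0
```

View pics/c5.png

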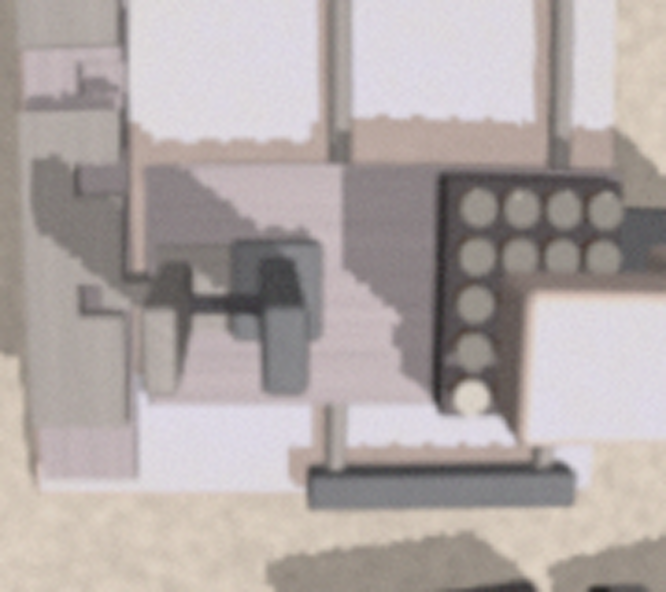

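Run:
```python
from h import *
yaw=.159;R=np.array([[np.cos(yaw),-np.sin(yaw)],[np.sin(yaw),np.cos(yaw)]])
# rectify z=.125 plane in base axes around approximate handle, 0.25mm/px, average over y, report profile edges
for f,h in(('w1',(.5504,.0065)),('w5',(.5620,-.0680))):
  c=dict(np.load(f'pics/{f}.png.npz'));E=c['extrinsics']
  X,Y=np.meshgrid(np.arange(-.04,.03,.0005),np.arange(-.02,.02,.0005))
  def rect(z):
    p=np.stack([X,Y],-1)@R.T+np.array(h);P=np.concatenate([p,np.full(X.shape+(1,),z)],-1)
    q=P@E[:3,:3].T+E[:3,3];r=np.hypot(q[...,0],q[...,1]);t=np.arctan2(r,q[...,2])/r
    return cv2.remap(c['frame'],(q[...,0]*t*c['fx']+c['cx']).astype(np.float32),(q[...,1]*t*c['fy']+c['cy']).astype(np.float32),1)
  g=rect(.125).astype(float).mean(2)
  cv2.imwrite(f'pics/r_{f}.png',cv2.resize(np.clip(rect(.125)[::-1,:,::-1]*1.7,0,255).astype(np.uint8),None,fx=4,fy=4))
  pr=cv2.GaussianBlur(g,(0,0),1.2)[28:52].mean(0);d=np.diff(pr)
  pk=[(round(float(X[0,i])*1e3+.25,2),round(d[i],1)) for i in range(1,len(d)-1) if abs(d[i])>abs(d[i-1]) and abs(d[i])>=abs(d[i+1]) and abs(d[i])>1]
  print(f,pk)
  a=cv2.imread(f'pics/r_{f}.png')
cv2.imwrite('pics/rr.png',np.vstack([cv2.imread('pics/r_w1.png'),cv2.imread('pics/r_w5.png')]))
```

```text
w1 [(-31.75, np.float64(-5.1)), (-28.25, np.float64(2.5)), (-25.75, np.float64(3.6)), (-17.75, np.float64(-8.8)), (-14.75, np.float64(7.7)), (-3.75, np.float64(-1.6)), (3.75, np.float64(-7.0)), (6.25, np.float64(3.0)), (17.25, np.float64(4.3)), (24.75, np.float64(-1.6)), (26.75, np.float64(-1.5))]
w5 [(-30.75, np.float64(-4.5)), (-28.75, np.float64(2.9)), (-26.75, np.float64(-1.3)), (-24.75, np.float64(3.1)), (-17.25, np.float64(-6.2)), (-14.25, np.float64(6.6)), (4.75, np.float64(-8.6)), (7.25, np.float64(2.9)), (17.75, np.float64(6.0))]
```

View pics/rr.png

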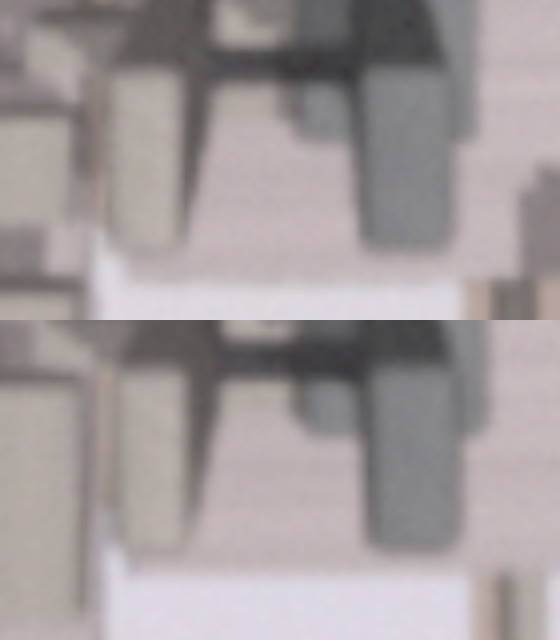

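The lever-to-post spacing is the same as at the start (35.0 mm in both pictures), so the tooth is fully in the outer notch. The arm is clear, so I'm handing in.

```bash
python3 -c "
from h import *
print(hand_in())"
```

```text
the job is handed in; nothing more can be done
None
```

I handed the job in with the tray latched in the outer notch on the reader's side (right, -y), about 75 mm from the middle notch; the lever is out to within about 0.5 mm of its starting position and the arm is clear, though the nudge test was inconclusive because the pads probably slipped, and hand-in returned no verdict.

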